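# Unhook a battery pack from its charging bay

### The arm

A 6-joint arm with a two-finger parallel gripper is mounted at the origin on the work surface. World frame = base frame: x ahead of the robot, y to its left, z up, the work surface at z = 0. Lengths are in mm, angles in rad, forces in N, time in s.
With the tool pointing down it reaches from about 275 to 825 mm from the base axis. Payload 5.2 kg.
Tool frame: the origin (TCP) lies at the very end of the fingers, on their centre line; the grasp point (between the pads) lies 19 mm behind it; z points along the fingers, y is the direction in which the jaws open and shut (so a half turn about z gives the same grasp; the last joint's range is limited). The gripper opens to 93 mm and grips with 3 to 60 N. Pads are 15 mm wide; open, the fingers measure 128 mm over their backs; the gripper's body (75 mm by 188 mm) begins 65 mm behind the grasp point.
Start: joints at [1.015, 0.259, 1.535, -0, 1.348, -0.203], TCP at [190.018, 516.138, 218.653] pointing down, gripper open.
Joint ranges: [-3.14, 3.14], [-0.91, 2.08], [0.19, 2.58], [-1.22, 4.36], [0.22, 2.71], [-3.12, 3.12]. Speed limits (rad/s): [2.57, 2.57, 3.14, 3.14, 3.14, 3.14].

### API

Orientations are given as [roll, pitch, yaw] about the fixed x, y, z axes, in that order (R = Rz(yaw) Ry(pitch) Rx(roll)).
In Python, from bench import robot gives the robot as it stands. The module is installed in compiled form; this text tells all that it offers. Calls block until the motion is done:
- robot.move_ptp(position, orientation): joint-space move of the TCP to a pose.
- robot.move_linear(position, ori=None, speed=150, f_stop=None): straight line of the TCP; ori=None keeps the orientation; speed is the mean speed in mm/s. With f_stop (N) it stops when the force on the tool has changed by that much, and returns True; else False.
- robot.move_j(angles): joint-space move.
- robot.move_gripper(opening): opening from 0.0 (shut) to 1.0 (fully open); the grip force is fixed at half the most; returns when the fingers have stopped.
- robot.sleep(seconds).
- robot.inverse_kinematics(position, orientation): joint angles nearest the present ones, or None.
- robot.get_image(name): name is "scene" or "top" or "wrist"; returns a dict with "img" (420x560x3 uint8, blue, green, red), "fovy" (degrees; the focal length in pixels is half the picture's height over the tangent of half this angle, whatever the lens; pixels are square), "cx", "cy" (the principal point, pixels), "eye" and "orientation" of the camera in the world. Camera axes: x right, y down, z forward; pixel columns grow to the right and rows downward; lengths in mm; the calibration is good to about 2 mm. A picture is of the moment at which its call begins. There is no depth.
A pose or a line that the arm cannot do raises robot.MotionError and nothing moves.
- robot.hand_in(): hands the job in, once; it reports no verdict.
Readings, each from a call of its own:
- robot.current_t(): time.
- robot.current_qpos(): joint angles.
- robot.current_joint_vel(): joint speeds.
- robot.current_joint_efforts(): joint torques, N m.
- robot.current_tcp_pos(): TCP position.
- robot.current_eef_rot(): TCP orientation.
- robot.current_contact_force(): force on the tool from outside, world axes, zero at the start.
- robot.current_ft_torque(): the same for the moment, N m.
- robot.current_gripper_width(): opening from 0.0 (shut) to 1.0 (fully open).
Only numpy, scipy, OpenCV 4.12 (cv2) and the standard library are available. Lean on these libraries where they do the work, as an engineer would, in place of code of your own. Each camera call takes 0.05 s, during which the arm holds its last target. There are 200 camera calls.

### The job

Take the battery pack out of its charging bay: the tongue on its nose is hooked under the bay's front lip, so slide the pack back against the spring stop until the tongue clears, tip the nose up over the lip while the tail stays down in the bay, then draw it out forwards, never forcing it (no more than about 20 N on its lip, hood or stop). Set it down, not dropping it, flat and upright inside the black parts tray and let go, leaving the meter, reel, screwdriver and bottle where they are.

Things in the scene. Friction and masses are not known exactly. Their poses are not given: they have to be found in the camera images.
- bay: Charging bay, bolted down: aluminium base 210 x 100 x 12 mm (x = -95 to +115 mm), floor at z = 12 mm. Origin: its underside, below the pack's rest place. +x runs from front lip to spring stop, away from the robot within 0.4 rad. On it a grey frame (lip, guides, hood, stop in one) is clamped up to 6 mm either way along x from nominal: this shift is NOT in any reported pose and must be felt.
- lip (a point): Nominal place (true one is shifted with the frame, up to 6 mm) of the top rear edge of the front lip: a plate 8 to 12 mm above the bay's floor, over the nose tongue, edge nominally at bay x = -53 mm, front wall at x = -68.5 mm. Pack side guides: 10 mm high, inner faces at y = +-29 mm.
- stop_face (a point): Nominal place (shifted likewise) of the spring stop's face, bay x = +71.5 mm, plate 30 mm wide, 1.5 to 10.5 mm above the floor. It gives way to +x with 2 N at first touch, 2 N more per mm, solid after 4 mm. In every frame setting the nose clears the lip once it is pressed in 1.5 mm (5 N), a slide of 2 to 14 mm from rest; a push of 8 to 10 N, 1 to 3 N of it floor friction, is right.
- hood (a point): Nominal place (shifted likewise) of the top front edge of the rear hood, bay x = +66.5 mm: a roof over the stop, underside 13 mm and top 17 mm above the floor, 48 mm clear width. When the pack is pushed back its tail is under it, so a straight lift catches; tipped 0.2 to 0.3 rad nose up about its tail, the pack comes out along its own length.
- pack: Grey battery pack, 0.25 to 0.49 kg. Origin: centre of the underside of its block, 90 (x) x 54 x 30 mm. On top a black grip bar, centred, 60 (x) x 18 (y) mm, z = 30 to 62 mm. At the bottom a nose tongue (to x = -61 mm, 40 wide, 6 thick) and a tail tongue (to x = +65 mm, 40 wide, 7 thick). Starts level on the bay's floor, over its origin, axes parallel, nose under the lip with 2 mm height to spare.
- pack_nose (a point): Bottom of the end of the pack's nose tongue, 61 mm from the pack's origin along its -x; it turns with the pack.
- pack_tail (a point): Bottom of the end of the pack's tail tongue, 65 mm from the pack's origin along its +x; it turns with the pack.
- tray: Black open parts tray, fixed, 190 (x) x 130 (y) x 30 mm high, walls and floor 4 mm thick (inner floor at z = 4 mm, inside 182 x 122 mm). Origin: centre of its underside. The pack fits with its length along the tray's x, either way round.
- meter: Blue handheld meter lying on the bench, 150 x 75 x 32 mm (about 40 mm at its dial), origin centre of the underside. Leave alone.
- reel: Metal reel standing on its flange, 56 mm diameter, 34 mm high, origin centre of the underside. Leave alone.
- driver: Screwdriver 170 mm long lying on the bench, up to 35 mm high; origin near its middle. Leave alone.
- flask: Closed amber bottle, 48 mm diameter, 100 mm high, standing upright, origin centre of the underside. Leave alone.
There are look-alikes about, which are no part of the job. What is shaped like the pack but pink or yellow is not meant.

How it is judged (in metres and radians):
On the way:
1. the pack is tipped with its nose above the bay's lip while its tail is still down in the bay (angle between pack's own z axis and vertical above 0.1 rad and z of pack_nose in the frame of bay above 0.0255 m and z of pack_tail in the frame of bay below 0.025 m and x of pack in the frame of bay between -0.03 and 0.03 m and y of pack in the frame of bay between -0.02 and 0.02 m), for 0.1 s.
At the end, for the whole second after the job is handed in: The pack lies flat (within 0.08 rad) and upright on the tray's inner floor (its underside less than 10 mm above the tray's underside, its origin within 40 mm along x and 45 mm along y of the tray's centre), at rest and released (x of pack in the frame of tray between -0.04 and 0.04 m and y of pack in the frame of tray between -0.045 and 0.045 m and z of pack in the frame of tray below 0.01 m and angle between pack's own z axis and vertical below 0.08 rad and linear speed of pack below 0.02 m/s); the robot touches nothing.
It fails at once if the pack is forced against the bay's lip, hood, guides or stop with more than 20 N (contact force between pack and bay above 20 N).
It fails at once if the pack is dropped: falling free of the fingers faster than 0.45 m/s (a fall of about 10 mm) (linear speed of pack above 0.45 m/s and contact force between the fingers and pack below 0.05 N).
It fails at once if the meter, reel, screwdriver or bottle is moved by more than 20 mm or the bottle is tipped (distance of any of meter, reel, driver, flask from where it was at the start of the episode above 0.02 m or angle between flask's own z axis and vertical above 0.5 rad).
It also fails if it takes over 61 s, if anything falls off the work surface, if the arm or the gripper's body presses on something with over 40 N, if the wrist force passes 120 N, or if a joint passes its speed limit or range.

## Working session

There is one attempt and no reset: what is moved stays moved. The work goes in short steps, each a Python script; the robot and the scene stay as the last script left them, time stands still between calls to the robot, and variables do not carry over. Pictures are saved under pics/ and viewed, about 8 in all and at most 12, crops included, and the job is handed in when it is done.

```bash
mkdir -p pics; python3 - <<'E'
from bench import robot
import cv2,pickle,numpy as np
d={n:robot.get_image(n) for n in("scene","top","wrist")}
pickle.dump(d,open("d0.pkl","wb"))
for n in d:
    cv2.imwrite(f"pics/{n}0.png",d[n]["img"]); print(n,{k:v for k,v in d[n].items() if k!="img"})
print(robot.current_t(),robot.current_tcp_pos(),robot.current_eef_rot())
E
```

```text
scene {'fovy': 51.71927772649496, 'cx': 284.4795860631847, 'cy': 205.80398039606783, 'eye': array([1431.95350557, -221.26470045,  810.0988739 ]), 'orientation': array([-2.22688518, -0.02211941,  1.34317254])}
top {'fovy': 52.831402854241794, 'cx': 283.92385527782324, 'cy': 217.18509020582258, 'eye': array([ 417.71786478,    9.90316838, 1281.48979043]), 'orientation': array([-3.04582455, -0.01294842, -1.58378155])}
wrist {'fovy': 71.03518623527665, 'cx': 278.2416770475593, 'cy': 207.2406037291007, 'eye': array([126.94786931, 538.98330634, 384.11495854]), 'orientation': array([2.89890212e+00, 1.10542843e-03, 1.21796758e+00])}
0.15 [189.79253038 515.76788078 218.00702268] [-3.14019389e+00 -2.66064470e-04  2.78880716e+00]
```

View pics/top0.png

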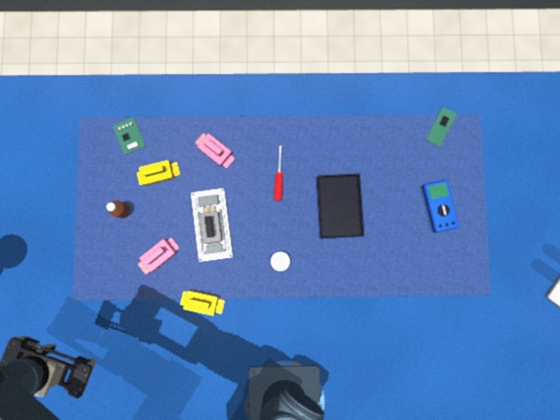

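View pics/scene0.png

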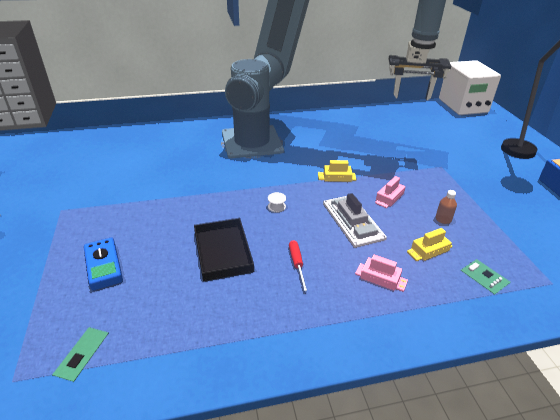

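The top view shows five pack-like things: a grey one in the aluminium bay at (211,226), pink ones at (215,150) and (157,257), and yellow ones at (157,172) and (202,303). I choose the grey one in the bay. The tray is at (340,206) and the reel at (280,261). The bottle is at (117,209), the screwdriver at (279,175) and the meter at (441,206).

```bash
cat > h.py <<'E'
import numpy as np,cv2
from scipy.spatial.transform import Rotation as R
def cam(d):
    h=d["img"].shape[0]; f=h/2/np.tan(np.radians(d["fovy"])/2)
    return f,R.from_euler("xyz",d["orientation"]).as_matrix()
def ray(d,px,z):
    f,M=cam(d); px=np.atleast_2d(px).astype(float)
    v=np.c_[(px[:,0]-d["cx"])/f,(px[:,1]-d["cy"])/f,np.ones(len(px))]@M.T
    return d["eye"]+v*((z-d["eye"][2])/v[:,2])[:,None]
def proj(d,P):
    f,M=cam(d); c=(np.atleast_2d(P)-d["eye"])@M
    return np.c_[c[:,0]/c[:,2]*f+d["cx"],c[:,1]/c[:,2]*f+d["cy"]]
def rect(mask,roi):
    m=np.zeros_like(mask); x0,y0,x1,y1=roi; m[y0:y1,x0:x1]=mask[y0:y1,x0:x1]
    c=max(cv2.findContours(m,cv2.RETR_EXTERNAL,cv2.CHAIN_APPROX_NONE)[0],key=cv2.contourArea)
    return cv2.minAreaRect(c),c
def frame(P):  # centre, long-axis yaw, size of a world rectangle given by corner points
    r=cv2.minAreaRect(P[:,:2].astype(np.float32)); b=cv2.boxPoints(r)
    e=[b[1]-b[0],b[2]-b[1]]; e.sort(key=np.linalg.norm); l=e[1]
    return np.array(r[0]),np.arctan2(l[1],l[0]),np.linalg.norm(e[1]),np.linalg.norm(e[0])
E
python3 - <<'E'
from h import *
import pickle
d=pickle.load(open("d0.pkl","rb"))["top"]; im=d["img"]; hsv=cv2.cvtColor(im,cv2.COLOR_BGR2HSV)
m=cv2.inRange(hsv,(0,0,90),(180,60,255)); r,c=rect(m,(180,175,245,275)); print("bay",r,frame(ray(d,cv2.boxPoints(r),12)))
m=cv2.inRange(hsv,(0,0,0),(180,255,60)); r,c=rect(m,(305,165,375,250)); print("tray",r,frame(ray(d,cv2.boxPoints(r),30)))
for n,p,z in(("reel",(280,261),34),("flask",(112,206),100),("driver",(279,185),20),("ypk",(202,303),30),("ppk",(157,257),30)): print(n,ray(d,p,z))
E
```

```text
bay ((211.24032592773438, 224.470703125), (70.52629089355469, 34.5004997253418), 83.04703521728516) (array([520.70397949, 211.04534912]), np.float32(0.120128185), np.float32(214.00713), np.float32(104.08288))
tray ((339.42437744140625, 205.2494659423828), (60.50408935546875, 42.15334701538086), 86.00909423828125) (array([ 572.33740234, -174.59487915]), np.float32(0.048498824), np.float32(183.19649), np.float32(127.14724))
reel [[408.2956497    5.38923998  34.        ]]
flask [[568.12986536 474.14576212 100.        ]]
driver [[636.48715406   5.59629676  20.        ]]
ypk [[289.66564065 233.80883152  30.        ]]
ppk [[424.67152621 366.34100325  30.        ]]
```

```bash
python3 - <<'E'
from bench import robot
from h import *
import pickle
y=0.12; o=np.array([510.8,209.8])
for yaw in (y+np.pi,y):
  for p,t in(((o[0],o[1],150),0),((o[0]+30,o[1],90),.3)):
    rr=R.from_euler("z",y)*R.from_euler("y",t)*R.from_euler("z",-y)*R.from_euler("xyz",[np.pi,0,yaw])
    print(yaw,t,robot.inverse_kinematics(list(p),list(rr.as_euler("xyz"))))
robot.move_ptp([o[0],o[1],150],[np.pi,0,y-np.pi])
d=robot.get_image("wrist"); pickle.dump(d,open("d1.pkl","wb")); cv2.imwrite("pics/w1.png",d["img"])
print(robot.current_t(),robot.current_tcp_pos(),robot.current_qpos(),d["eye"],robot.current_contact_force())
a=np.array(o); u=np.array([np.cos(y),np.sin(y)])
print(proj(d,[[*(a+u*s),12] for s in(-95,115)]))
E
```

```text
3.2615926535897932 0 [ 1.87699822e-01  3.17804270e-01  1.62924905e+00  4.44089210e-16
  1.19453933e+00 -1.50309650e+00]
3.2615926535897932 0.3 [ 0.168616    0.61068272  1.3539914   0.01442581  1.47659468 -1.52570551]
0.12 0 [ 1.87699822e-01  3.17804270e-01  1.62924905e+00 -4.44089210e-16
  1.19453933e+00  1.63849615e+00]
0.12 0.3 [0.168616   0.61068272 1.3539914  0.01442581 1.47659468 1.61588714]
1.85 [510.47881454 210.70073465 150.22759143] [ 1.89274134e-01  3.17430590e-01  1.62918108e+00  2.73366440e-04
  1.19464386e+00 -1.50262493e+00] [443.93729945 202.5902721  316.33201491] [ 0.34805934  0.64734828 -0.65727456]
[[277.0953873  105.03152919]
 [277.18325301 297.01762626]]
```

View pics/w1.png

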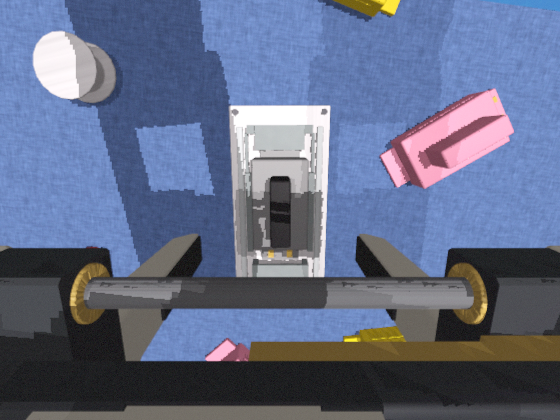

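The wrist view looks from the front. The bay's front edge is at row 105, as predicted, and the grey pack with its black bar (cols 270–291, rows 177–247) is in the bay. That confirms the choice. Next I refine yaw and lateral position.

```bash
python3 - <<'E'
from h import *
import pickle
d=pickle.load(open("d1.pkl","rb")); im=d["img"]; g=cv2.cvtColor(im,cv2.COLOR_BGR2GRAY).astype(int); hsv=cv2.cvtColor(im,cv2.COLOR_BGR2HSV)
y=0.12;u=np.array([np.cos(y),np.sin(y)]);v=np.array([-u[1],u[0]]);o=np.array([510.8,209.8])
loc=lambda P:np.c_[(P[:,:2]-o)@u,(P[:,:2]-o)@v]
# base edges: saturation step per row
L=[];Rr=[]
for r in range(115,235,5):
    s=hsv[r,:,1].astype(int)<80
    c=np.where(s[215:345])[0]+215; L.append((c[0]-.5,r));Rr.append((c[-1]+.5,r))
for e in(L,Rr):
    p=loc(ray(d,e,12)); k=np.polyfit(p[:,0],p[:,1],1); print("edge slope,off",k, np.std(p[:,1]-np.polyval(k,p[:,0])))
c=[r for r in range(90,125) if hsv[r,280,1]<80][0]; print("front row",c,loc(ray(d,[(280,c-.5)],12)))
b=[]
for r in range(172,252,4):
    q=np.where(g[r,262:300]<60)[0]+262
    if len(q): b.append((r,q[0],q[-1]))
print(b)
bb=np.array([x for x in b if 188<=x[0]<=244])
for k in(1,2):
    p=loc(ray(d,np.c_[bb[:,k]+(-.5 if k==1 else .5),bb[:,0]],74)); print("bar",np.polyfit(p[:,0],p[:,1],1),np.median(p[:,1]))
cv2.imwrite("pics/w1c.png",cv2.resize(im[95:285,215:345],None,fx=4,fy=3.1,interpolation=cv2.INTER_CUBIC))
E
```

```text
edge slope,off [ 3.99596459e-03 -4.79402213e+01] 0.2984226351194079
edge slope,off [4.98194788e-03 5.27846849e+01] 0.31092698355395243
front row 105 [[-95.49602349   2.84893432]]
[(180, np.int64(270), np.int64(289)), (184, np.int64(270), np.int64(289)), (188, np.int64(270), np.int64(289)), (192, np.int64(270), np.int64(289)), (196, np.int64(270), np.int64(290)), (200, np.int64(270), np.int64(290)), (204, np.int64(270), np.int64(290)), (208, np.int64(270), np.int64(290)), (212, np.int64(270), np.int64(290)), (216, np.int64(270), np.int64(290)), (220, np.int64(270), np.int64(290)), (224, np.int64(270), np.int64(290)), (228, np.int64(270), np.int64(290)), (232, np.int64(270), np.int64(290)), (236, np.int64(270), np.int64(290)), (240, np.int64(271), np.int64(289)), (244, np.int64(271), np.int64(289))]
bar [ 4.86934509e-03 -6.25391464e+00] -6.317435266652106
bar [9.72163201e-03 1.13559438e+01] 11.516141250931264
```

View pics/w1c.png

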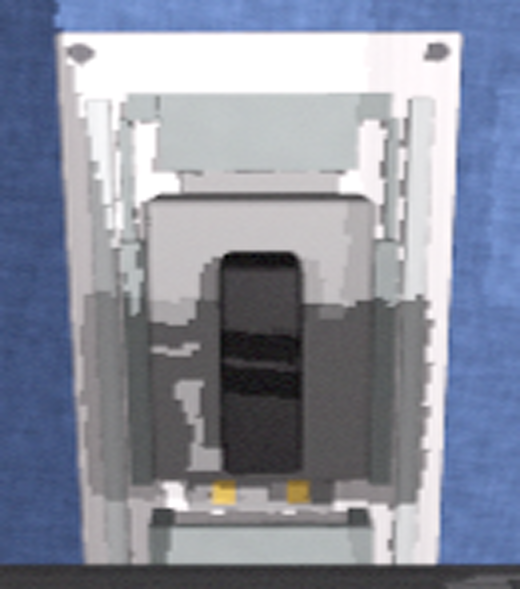

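```bash
cat >> h.py <<'E'
YAW=0.1245
_u=np.array([np.cos(.12),np.sin(.12)]);_v=np.array([-_u[1],_u[0]])
O=np.array([510.8,209.8])-.5*_u+2.5*_v
Rb=R.from_euler("z",YAW)
def W(p): return np.append(O,0)+Rb.apply(p)     # bay -> world
def B(p): return Rb.inv().apply(np.asarray(p)-np.append(O,0))
def ori(t=0): # tool down, tilted nose-up by t about bay y
    return list((Rb*R.from_euler("y",t)*R.from_euler("xyz",[np.pi,0,np.pi])).as_euler("xyz"))
E
python3 - <<'E'
from bench import robot
from h import *
def rep(s): print(s,round(robot.current_t(),2),B(robot.current_tcp_pos()).round(2),"F",Rb.inv().apply(robot.current_contact_force()).round(2),round(robot.current_gripper_width(),4))
robot.move_gripper(.45)
robot.move_linear(list(W([0,0,90])),ori(),speed=120); rep("above")
print(robot.move_linear(list(W([0,0,47])),ori(),speed=60,f_stop=4)); rep("down")
for w in(.32,.26,.225):
    robot.move_gripper(w); robot.sleep(.2); rep(w)
d=robot.get_image("wrist"); cv2.imwrite("pics/w2.png",d["img"])
E
```

```text
above 3.46 [3.800e-01 3.000e-02 9.033e+01] F [0.2  0.26 0.52] 0.4498
False
down 4.33 [2.400e-01 2.000e-02 4.713e+01] F [ 0.42  0.46 -0.24] 0.4506
0.32 4.99 [-0.000e+00  3.000e-02  4.703e+01] F [-0.3  -0.41 -0.16] 0.32
0.26 5.56 [3.000e-02 2.000e-02 4.701e+01] F [-0.08 -0.67  0.49] 0.2576
0.225 6.08 [ 2.0e-02 -0.0e+00  4.7e+01] F [-0.51  0.07  0.26] 0.2255
```

```bash
cat >> h.py <<'E'
def rep(robot,s): print(s,round(robot.current_t(),2),B(robot.current_tcp_pos()).round(2),"F",Rb.inv().apply(robot.current_contact_force()).round(2),"M",Rb.inv().apply(robot.current_ft_torque()).round(2),round(robot.current_gripper_width(),4))
E
python3 - <<'E'
from bench import robot
from h import *
robot.move_gripper(0.0); robot.sleep(.2); rep(robot,"gripped")
print(robot.move_linear(list(W([18,0,47])),ori(),speed=10,f_stop=8)); rep(robot,"push")
robot.sleep(.3)
rep(robot,"settled")
E
```

```text
gripped 6.56 [-2.000e-02 -7.000e-02  4.696e+01] F [-0.59 -1.2  -0.35] M [-0.04 -0.04  0.  ] 0.1883
True
push 7.47 [ 6.94  0.13 46.97] F [-0.05 -0.87  3.82] M [ 0.08 -0.11  0.01] 0.1918
settled 7.77 [ 6.69  0.16 46.99] F [3.67 0.48 5.56] M [ 0.02 -0.69  0.04] 0.1918
```

```bash
python3 - <<'E'
from bench import robot
from h import *
for i in range(6): robot.sleep(.05); rep(robot,"s")
d=robot.get_image("wrist"); cv2.imwrite("pics/w3.png",d["img"][60:330,150:410].repeat(2,0).repeat(2,1))
E
```

```text
s 7.82 [ 6.69  0.12 47.01] F [3.77 0.17 4.51] M [ 0.16 -0.78  0.01] 0.1895
s 7.87 [ 6.67  0.16 46.98] F [ 4.67 -0.77  5.58] M [ 0.08 -0.77 -0.04] 0.1931
s 7.92 [ 6.66  0.15 46.97] F [3.15 0.04 4.48] M [ 0.13 -0.75  0.02] 0.188
s 7.97 [ 6.65  0.14 46.97] F [3.56 0.29 4.91] M [ 0.11 -0.79  0.01] 0.1898
s 8.02 [ 6.69  0.14 46.99] F [ 5.17 -0.5   5.29] M [ 0.11 -0.76  0.02] 0.1934
s 8.07 [ 6.66  0.15 46.96] F [ 4.68 -0.01  4.92] M [ 0.11 -0.82  0.03] 0.19
```

View pics/w3.png

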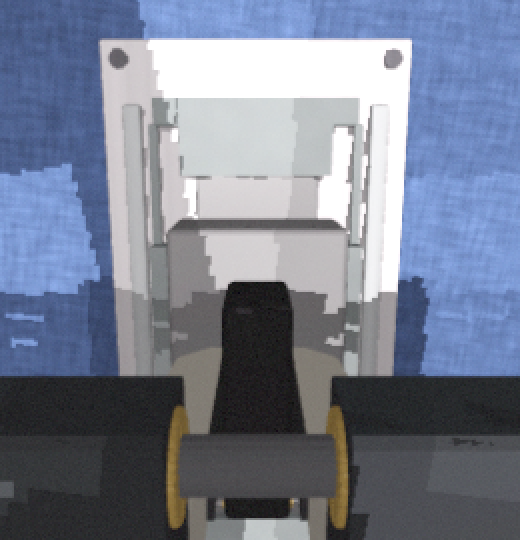

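```bash
python3 - <<'E'
from bench import robot
from h import *
x=B(robot.current_tcp_pos())[0]
for i in range(4):
    x+=.5; r=robot.move_linear(list(W([x,0.1,47])),ori(),speed=6,f_stop=8); rep(robot,r); robot.sleep(.1); rep(robot,"")
E
```

```text
False 8.68 [ 6.72  0.15 46.99] F [1.07 0.08 5.21] M [ 0.08 -0.22  0.04] 0.1928
 8.78 [ 6.73  0.11 46.99] F [ 2.26 -0.07  5.35] M [ 0.14 -0.21 -0.04] 0.1889
False 9.03 [ 6.71  0.16 46.99] F [-1.73 -0.78  6.93] M [ 0.02 -0.   -0.  ] 0.191
 9.12 [ 6.71  0.11 46.97] F [-0.61  0.34  7.2 ] M [ 0.06 -0.04 -0.07] 0.19
False 9.38 [ 6.71  0.12 46.98] F [-3.22 -0.21  8.33] M [ 0.11  0.2  -0.04] 0.1914
 9.47 [ 6.68  0.13 46.98] F [-2.39  0.24  8.08] M [0.11 0.21 0.  ] 0.1955
False 9.72 [ 6.67  0.14 46.97] F [-4.24 -0.17  9.57] M [ 0.02  0.32 -0.02] 0.1916
 9.82 [ 6.69  0.13 46.99] F [-3.85 -0.53 10.4 ] M [ 0.13  0.35 -0.  ] 0.1913
```

```bash
python3 - <<'E'
from bench import robot
from h import *
for z in(47.5,48,48.5,49,49.5,50):
    r=robot.move_linear(list(W([8.2,0.1,z])),ori(),speed=6,f_stop=8); robot.sleep(.1); rep(robot,z)
    if Rb.inv().apply(robot.current_contact_force())[2]<1.5: break
print(B(robot.current_tcp_pos()), (R.from_euler("xyz",robot.current_eef_rot())*R.from_euler("xyz",ori()).inv()).as_rotvec())
E
```

```text
47.5 10.13 [ 6.66  0.1  46.99] F [-2.05 -0.73  2.12] M [0.04 0.13 0.  ] 0.1888
48 10.48 [ 6.85  0.11 47.19] F [-2.79  0.59 -1.46] M [0.12 0.53 0.03] 0.1896
[ 6.85336095  0.10953922 47.19488699] [-4.58506344e-04  2.89886680e-03  3.07890407e-05]
```

```bash
python3 - <<'E'
from bench import robot
from h import *
x=8.2
z=47.9
for i in range(10):
    x+=.5; robot.move_linear(list(W([x,0.1,z])),ori(),speed=6,f_stop=8); robot.sleep(.05)
    f=np.mean([Rb.inv().apply(robot.current_contact_force()) for _ in range(3)],0); rep(robot,(round(x,2),z))
    if f[0]<-8: break
    if f[2]>2: z+=.1
    if f[2]<-1.5: z-=.1
E
```

```text
(8.7, 47.9) 10.78 [ 7.76  0.1  47.31] F [-4.26 -0.05 -4.37] M [0.13 0.78 0.02] 0.1903
(9.2, 47.8) 11.08 [ 8.48  0.09 47.38] F [-5.14 -0.55 -4.51] M [0.17 1.07 0.06] 0.189
(9.7, 47.699999999999996) 11.38 [ 8.91  0.11 47.35] F [-5.44  0.2  -5.87] M [0.17 1.21 0.03] 0.1918
(10.2, 47.599999999999994) 11.68 [ 9.18  0.1  47.33] F [-5.88 -0.57 -2.98] M [0.13 1.3  0.01] 0.1922
(10.7, 47.49999999999999) 11.98 [ 9.38  0.11 47.33] F [-7.65  0.74 -1.72] M [ 0.13  1.47 -0.02] 0.1968
(11.2, 47.39999999999999) 12.28 [ 9.6   0.13 47.31] F [-7.92 -0.21  0.29] M [ 0.1   1.64 -0.02] 0.1878
(11.7, 47.39999999999999) 12.58 [ 9.86  0.15 47.35] F [-8.79  0.44  0.18] M [0.16 1.73 0.03] 0.1923
```

```bash
cat > tip.py <<'E'
from bench import robot
from h import *
def pose(t,px,pz): return list(W([px,0.1,pz]+R.from_euler("y",t).apply([-65,0,35]))),ori(t)
if __name__=="__main__":
    px,pz=76.3,12.7
    for t in np.arange(.02,.261,.02):
        p,o=pose(t,px,pz); r=robot.move_linear(p,o,speed=14,f_stop=9)
        f=np.mean([Rb.inv().apply(robot.current_contact_force()) for _ in range(4)],0)
        a=Rb.inv()*R.from_euler("xyz",robot.current_eef_rot())*R.from_euler("xyz",[np.pi,0,np.pi]).inv()
        act=B(robot.current_tcp_pos())-a.apply([-65,0,35])
        print(round(t,2),r,round(robot.current_t(),2),"F",f.round(1),"My",Rb.inv().apply(robot.current_ft_torque())[1].round(2),"tail",act.round(2),"tilt",a.as_rotvec()[1].round(3))
        if r or abs(f[0])>12 or f[2]<-10 or f[2]>7: break
        if f[0]<-8: px-=.3
        if f[2]>0: pz+=.25
        if f[2]<-5: pz-=.2
E
python3 tip.py
```

```text
0.02 False 12.85 F [-6.9  0.1 -1.6] My 1.45 tail [75.27  0.11 12.49] tilt 0.022
0.04 False 13.11 F [-6.8  1.4 -1. ] My 1.35 tail [75.44  0.08 12.62] tilt 0.042
0.06 False 13.37 F [-8.8 -0.5 -1. ] My 1.33 tail [75.5   0.08 12.72] tilt 0.062
0.08 False 13.62 F [-7.2 -0.8  0. ] My 1.31 tail [7.535e+01 7.000e-02 1.281e+01] tilt 0.082
0.1 False 13.88 F [-7.5 -0.6 -0.5] My 1.35 tail [75.27  0.09 12.93] tilt 0.102
0.12 False 14.14 F [-7.1 -0.4 -0.4] My 1.31 tail [7.525e+01 7.000e-02 1.294e+01] tilt 0.122
0.14 False 14.4 F [-8.4  0.4 -0.8] My 1.33 tail [75.22  0.08 12.96] tilt 0.142
0.16 False 14.65 F [-8.4  0.6 -0.3] My 1.33 tail [7.494e+01 7.000e-02 1.295e+01] tilt 0.162
0.18 False 14.9 F [-7.4  0.2  0.1] My 1.3 tail [74.74  0.09 12.99] tilt 0.182
0.2 False 15.17 F [-7.9 -0.  -1.8] My 1.32 tail [74.53  0.08 13.04] tilt 0.202
0.22 False 15.43 F [-8.1 -0.3 -2. ] My 1.39 tail [74.49  0.11 13.05] tilt 0.222
0.24 False 15.68 F [-7.3  0.3 -1.7] My 1.32 tail [74.31  0.08 13.09] tilt 0.242
0.26 False 15.93 F [-7.6 -0.3 -1.8] My 1.3 tail [74.29  0.08 13.12] tilt 0.262
```

```bash
python3 - <<'E'
from bench import robot
import cv2,numpy as np
d=robot.get_image("wrist"); s=robot.get_image("scene")["img"]
a=cv2.resize(d["img"][60:330,150:410],None,fx=1.5,fy=1.5); b=cv2.resize(s[140:270,290:420],(390,405),interpolation=cv2.INTER_CUBIC)
cv2.imwrite("pics/w4.png",np.hstack([a,b]))
E
```

```text
(no output)
```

View pics/w4.png

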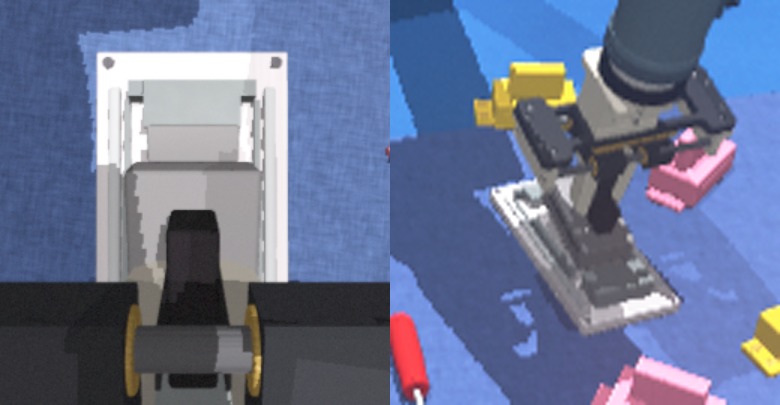

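Left crop: the whole nose tongue now shows over the lip (row 125), and the block sits where it did relative to the camera, so the pack turned with the tool. Now I draw it out along its length.

```bash
python3 - <<'E'
from bench import robot
from h import *
t=.26
from tip import pose
d=np.array([-np.cos(t),0,np.sin(t)])
b=np.array([75.5,0,13.2])
for s,f,v in((6,14,15),(16,9,25),(50,9,40)):
    q=b+d*s; p,o=pose(t,q[0],q[2]); print(robot.move_linear(p,o,speed=v,f_stop=f)); rep(robot,s)
    if s==6: robot.sleep(.1); rep(robot,s)
E
```

```text
False
6 16.56 [1.705e+01 2.000e-02 6.556e+01] F [-0.46 -0.83 -4.94] M [ 0.02 -0.21  0.03] 0.1916
6 16.66 [17.   -0.   65.53] F [ 0.78  0.33 -4.95] M [ 0.02 -0.27 -0.01] 0.1891
False
16 17.21 [ 6.26  0.13 68.02] F [-0.22 -0.27 -5.39] M [ 0.02 -0.37 -0.04] 0.1881
False
50 18.21 [-26.38   0.1   76.61] F [ 0.02  0.26 -4.22] M [-0.02 -0.34  0.03] 0.1928
```

```bash
python3 - <<'E'
from bench import robot
from h import *
p=robot.current_tcp_pos()
robot.move_linear([p[0],p[1],165],speed=120)
robot.move_linear([p[0],p[1],170],ori(0),speed=40); rep(robot,"level")
c=[572.3,-174.6]; o=[np.pi,0,.0485-np.pi]
robot.move_ptp([*c,165],o); robot.sleep(.2)
rep(robot,"over")
robot.move_linear([*c,55],o,speed=100); robot.sleep(.2); rep(robot,"low")
d=robot.get_image("wrist"); s=robot.get_image("scene")["img"]
cv2.imwrite("pics/w5.png",np.hstack([cv2.resize(d["img"],(480,360)),cv2.resize(s[190:310,170:280],(310,360))]))
E
```

```text
level 19.5 [-2.7720e+01  1.4000e-01  1.6981e+02] F [-0.85 -0.21 -4.42] M [ 0.   -0.02 -0.  ] 0.193
over 21.17 [  14.18 -390.27  165.23] F [-0.39  0.24 -4.23] M [0.02 0.02 0.02] 0.1897
low 22.62 [  14.13 -391.79   55.66] F [ 0.12  0.3  -4.55] M [ 0.06 -0.01  0.  ] 0.1937
```

View pics/w5.png

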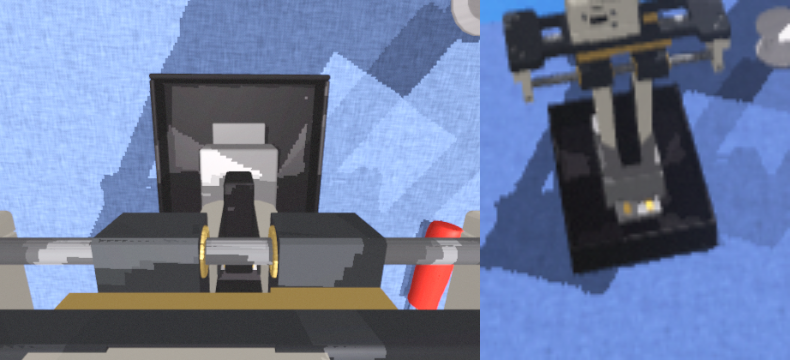

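The pack is held level and centred between the tray walls (cols 160–320, pack at 238). I lower it with a force stop.

```bash
python3 - <<'E'
from bench import robot
from h import *
c=[572.3,-174.6]; o=[np.pi,0,.0485-np.pi]
robot.move_linear([*c,42],o,speed=30)
print(robot.move_linear([*c,36.5],o,speed=8,f_stop=3)); robot.sleep(.2); rep(robot,"down")
f=robot.current_tcp_pos(); print(f)
robot.move_gripper(.24); robot.sleep(.2); rep(robot,"loose")
robot.move_gripper(.5); robot.sleep(.2); rep(robot,"open")
robot.move_linear([*c,150],o,speed=100)
robot.move_linear([c[0]-150,c[1],260],speed=200); robot.sleep(.3); rep(robot,"clear")
a=robot.get_image("top")["img"]; d=robot.get_image("wrist")["img"]; s=robot.get_image("scene")["img"]
cv2.imwrite("pics/end.png",np.hstack([cv2.resize(a[100:310,60:500],(440,300)),cv2.resize(s[190:310,170:280],(275,300))]))
cv2.imwrite("pics/endw.png",d)
E
```

```text
True
down 23.94 [  13.38 -391.59   39.01] F [-1.85 -0.24  6.79] M [-0.15 -0.21 -0.01] 0.19
[ 571.91142721 -174.67547409   39.00605675]
loose 24.48 [  12.38 -390.62   37.58] F [0.37 0.8  0.37] M [ 0.01 -0.01 -0.01] 0.2378
open 25.3 [  12.5  -390.72   37.79] F [ 0.58  0.45 -0.52] M [0.05 0.03 0.04] 0.5048
clear 27.96 [-134.84 -372.81  259.38] F [-0.39 -0.07 -0.74] M [ 0.03 -0.08 -0.01] 0.4981
```

View pics/end.png

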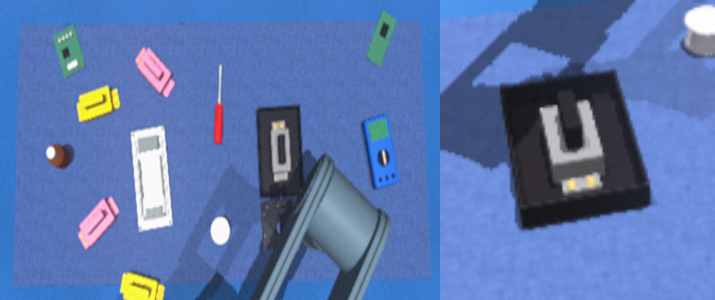

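The pack lies flat and upright in the tray (top crop at about (280,150)) and has been released. The bay is empty and the other objects are where they were.

```bash
python3 -c "
from bench import robot
robot.hand_in(); print(robot.current_t())"
```

```text
the job is handed in; nothing more can be done
the job is handed in; nothing more can be done
```

The pack is out of its bay and lying flat, upright and released in the tray. I handed the job in at about 28 s of the 61 s allowed; no verdict is reported.

- **Unhooking:** I slid the grey pack about 10 mm back against the spring, ending at roughly 8–9 N. I then tipped it 0.26 rad nose up about its tail, with no more than 9 N read along x, and drew it out along its length. A wrist picture at full tilt showed the nose tongue above the lip and the pack turned with the tool.
- **Placing:** The pack was lowered onto the tray floor with a force stop; touchdown was at the expected height (TCP 39 mm, about 7 N). The last pictures show it in the middle of the tray, the bay empty, the meter, reel, screwdriver and bottle apparently unmoved (judged by eye), and the gripper clear.

**What went wrong on the way:**
- **First push:** It stopped early because the tool was also pressing the pack down, with up to about 10 N vertically, so it stuck. I raised the commanded height by about 1 mm and the slide went on.
- **Wrist readings:** All forces above are my own wrist readings, with roughly 1 N of noise and, in places, from single samples. I did not measure the contact force between pack and bay directly.

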